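# Click the desk radio's dial on one step and press its key

### The arm

A 6-joint arm with a two-finger parallel gripper is mounted at the origin on the work surface. World frame = base frame: x ahead of the robot, y to its left, z up, the work surface at z = 0. Lengths are in m, angles in degrees, forces in N, time in s.
With the tool pointing down it reaches from about 0.4 to 0.825 m from the base axis. Payload 7 kg.
Tool frame: the origin (TCP) lies at the very end of the fingers, on their centre line; the grasp point (between the pads) lies 19 mm behind it; z points along the fingers, y is the line along which they close (so a half turn about z gives the same grasp; the last joint's range is limited). The gripper opens to 88 mm and grips with 3 to 60 N. Pads are 19 mm wide; open, the fingers measure 130 mm over their backs; the gripper's body (78 mm by 193 mm) begins 47 mm behind the grasp point.
Start: joints at [84.861, 20.546, 0.682, 0, -70.136, -16.507], TCP at [0.249, 0.627, 0.227] pointing down, gripper open.
Joint ranges: [-176.03, 176.03], [-82.01, 121.73], [-58.28, 71.71], [-173.87, 95.51], [-174.79, -0.11], [-173.66, 173.66]. Speed limits (degrees/s): [136.94, 136.94, 172.46, 180, 180, 180].

### API

Orientations are given as [roll, pitch, yaw] about the fixed x, y, z axes, in that order (R = Rz(yaw) Ry(pitch) Rx(roll)).
In Python, from plant import ctrl gives the robot as it stands.
- The arm moves only by the tool carry_out, never from a script. Its argument "deltas" is a list that holds one entry, the list of rows, each a list of 5 numbers: the shift along the tool's x, y, z scaled (see below), then the turn about the tool's z scaled (see below), then the opening, from -1 (shut) to 1 (fully open). A call has 1 to 5 rows; each row is the pose to reach, as a shift and turn from the pose commanded when the call began, along the tool's axes at that moment, turning the shorter way round; what a row does not reach only later rows make up. The controller multiplies each number of a shift by 20 cm and each number of a turn by 2 pi rad. A row lasts 1/10 s, in which the tool goes at most 50 mm and 8.59 degrees, less where a joint would pass 70% of its speed; a pose out of reach is approached as far as the arm can. A call with a number of a shift or a turn outside -1 to 1 is refused whole. A call with a gripper value outside its range is refused whole. The fingers move at their own pace and stop on an object; the grip force is fixed at half the most. Time passes only in rows, so rows that repeat a pose let the fingers close. It gives the time, the measured TCP pose, the force, the opening and the grip force at its end, in the units of the state.
- ctrl.get_obs(): the state, without advancing time (a new reading comes with each control period).
- ctrl.snapshot(name): name is "scene" or "top" or "wrist"; returns a dict with "color" (420x560x3 uint8, red, green, blue), "camera_matrix" (3x3 intrinsics, pixels), "k1" (the pictures are not rectified: a ray, as slopes to the right and down, at radius r is drawn at 1 + k1 r^2 times it, then the intrinsics apply), "R" (3x3) and "t" (3): a world point X has camera coordinates R X + t. Camera axes: x right, y down, z forward; pixel columns grow to the right and rows downward; lengths in m; the calibration is good to about 2 mm. A picture is of the moment at which its call begins. There is no depth.
- ctrl.close_job(): hands the job in; it is judged then, once.
Trained networks look in a picture, given as the dict that the camera call returned (one of the last four; its "shot" number tells which), for a name from the list of things; names that differ only in an ending like _2 or _b are one class to them, and where a whole thing is asked for, a point or a joint stands for the part that bears it (a point fixed in the world has none). Each returns a list of dicts, best first, with "p" (0 to 1); they miss things now and then, are a little off and sometimes report something else, mostly with a low value. They report only what shows in the picture. A call takes as long as a camera call.
- ctrl.search_frame(picture, name): "centre" ([column, row] in pixels, amid what is visible of it).
- ctrl.silhouettes(picture, name): "mask" (420x560 bool, what is visible of it) and "centre" ([column, row] in pixels, amid what is visible of it).
- ctrl.spot_point(picture, name): "centre" ([column, row] in pixels: a listed point, or the origin of a listed thing).
The state is a dict: "clock": time; "joint_pos": joint angles; "qvel": joint speeds; "tau": joint torques, N m; "tool_pos": TCP position; "orientation": TCP orientation; "force": force on the tool from outside, world axes, zero at the start; "moment": the same for the moment, N m; "opening": finger opening in m; "gripper_force": force on a finger pad.
Only numpy, scipy, OpenCV 4.12 (cv2) and the standard library are available. Lean on these libraries where they do the work, as an engineer would, in place of code of your own. Each camera call takes 0.05 s, during which the arm holds its last target. There are 200 camera calls.

### The job

Lay a fingertip on the big ribbed dial on top of the desk radio and turn it clockwise by friction, without pinching it, until it clicks into the next detent, exactly one click on, so that its pointer line points at the middle of the three dots. Take the finger off, then press the round push key all the way down and let it come up again. Touch the radio gently, do not lift, tip or shift it, and leave the small volume knob and the other things on the desk alone.

Things in the scene. Friction and masses are not known exactly. Their poses are not given: they have to be found in the camera images.
- radio: Desk radio, wooden case on rubber feet, loose on the desk, about 1.6 kg. Case 160 (x) by 290 (y) by 95 mm high (z); origin at the centre of its underside. Its grey cloth front faces its own -x. On its top, in this frame: dial axis at x 0, y +65 mm; push key at x -35, y -45; volume knob at x +35, y -110.
- dial_top (a point): Centre of the flat top of the ribbed aluminium dial, on its vertical axis, 117 mm above the desk. A plain disc 96 mm in diameter, 22 mm above the case, fine ribs on the rim and outer top, no dent; a dark pointer line on top. It is softly sprung: pressed down it sinks 7 mm at most, about 1.5 N per mm; 4 to 8 N of fingertip pressure 25 to 38 mm off its axis carries it round.
- dial (a joint): Turn of the dial in rad, growing clockwise seen from above. Starts in its first detent, 0; the next, wanted here, is at 0.70 (pointer at the middle of three white dots, straight towards the radio's front); the last, one click too far, at 1.40. It takes 0.06 N m; crests at about 0.35 and 1.05; let go, it snaps into the detent on its side of the crest.
- key_top (a point): Centre of the top face of the round white push key, 30 mm in diameter, standing 10 mm out of a black collar (42 mm wide, 8 mm tall) on the radio's top; 113 mm above the desk.
- key (a joint): How far the push key is pressed, in m: 0 up, 0.006 fully down. It springs back; fully down takes about 5 N.
- volume_top (a point): Centre of the top of the small smooth black volume knob, 36 mm in diameter and 20 mm tall, on the radio's top. Leave it alone.
- volume (a joint): Turn of the volume knob in rad, 0 at the start; it turns easily. Leave it alone.
- mug: White mug, 80 mm across and 92 mm tall, handle at its +y, origin at the centre of its underside. A bystander beside one end of the radio.
- weight: Black conical paperweight, 66 mm across and 76 mm tall, origin at the centre of its underside. A bystander beside one end of the radio.
- box: Small cardboard box, 90 (x) by 60 (y) by 35 mm high, origin at the centre of its underside. A bystander in front of the radio.

How it is judged:
By the outcome, as a careful person would: the job done as asked, in the order asked, and still so for the second after the job is handed in, with the robot touching nothing.
It also fails if it takes over 42 s, if anything falls off the work surface, if the arm or the gripper's body presses on something with over 40 N, if the wrist force passes 120 N, or if a joint passes its speed limit or range.

## Working session

There is one attempt and no reset: what is moved stays moved. The work goes in short steps, Python scripts to look and compute and a tool call to move; the robot and the scene stay as the last step left them, time stands still between calls to the robot, and variables do not carry over. Pictures are saved under pics/ and viewed, at most 10 in all, crops included, and the job is handed in when it is done.

Besides the shell and the picture viewer there is one more tool, called as a command line: name --argument value ..., lists and objects as JSON in quotes. carry_out: Moves the arm, as the interface text tells. Its arguments: {"type":"object","properties":{"deltas":{"type":"array"}},"required":["deltas"]}

```bash
mkdir -p pics; ls; cat > h.py <<'E'
import numpy as np, cv2
from plant import ctrl
def ray(s,px):
    K=np.array(s["camera_matrix"]);R=np.array(s["R"]);t=np.array(s["t"])
    d=(np.array(px,float)-K[:2,2])/[K[0,0],K[1,1]]
    u=d.copy()
    for _ in range(20): u=d/(1+s["k1"]*(u@u))
    return -R.T@t, R.T@np.array([u[0],u[1],1])
def atz(s,px,z):
    c,v=ray(s,px); return c+v*(z-c[2])/v[2]
def proj(s,X):
    c=np.array(s["R"])@X+s["t"];u=c[:2]/c[2];u=u*(1+s["k1"]*(u@u))
    K=np.array(s["camera_matrix"]);return u*[K[0,0],K[1,1]]+K[:2,2]
Z=dict(dial_top=.117,key_top=.113,volume_top=.115,radio=0,mug=0,weight=0,box=0)
def look(n,names=Z,save=None):
    s=ctrl.snapshot(n)
    if save: cv2.imwrite(f"pics/{save}.png",cv2.cvtColor(s["color"],cv2.COLOR_RGB2BGR))
    for k in names:
        for r in ctrl.spot_point(s,k)[:2]:
            print(n,k,round(r["p"],2),np.round(r["centre"],1),atz(s,r["centre"],Z[k]).round(4))
    return s
E
python3 - <<'E'
from h import *
o=ctrl.get_obs();print({k:o[k] for k in("clock","tool_pos","orientation","force","opening")})
look("top",save="top1");look("scene",save="scene1")
E
```

```text
pics
{'clock': 0.0, 'tool_pos': array([0.24881485, 0.626961  , 0.22565289]), 'orientation': array([ 1.79910054e+02, -7.44638921e-03, -2.16495256e+01]), 'force': array([-0.70439806, -0.24799867,  0.06573129]), 'opening': 0.08772500728823338}
top dial_top 0.64 [293.6 217.5] [ 0.5271 -0.0095  0.117 ]
top key_top 0.55 [350.6 218.2] [ 0.5278 -0.1216  0.113 ]
top volume_top 0.54 [372.7 173.9] [ 0.6169 -0.1667  0.115 ]
top volume_top 0.32 [193.7 244.2] [0.4732 0.181  0.115 ]
top radio 0.59 [316.5 211.3] [ 0.5558 -0.0688  0.    ]
top mug 0.6 [195.6 244.2] [0.4788 0.1977 0.    ]
top weight 0.79 [426.5 198.3] [ 0.5895 -0.32    0.    ]
top box 0.93 [337.4 291.9] [ 0.3789 -0.1142  0.    ]
scene dial_top 0.77 [256.4 200.3] [ 0.5326 -0.0057  0.117 ]
scene key_top 0.46 [194.2 204.2] [ 0.5399 -0.1232  0.113 ]
scene key_top 0.26 [218.  202.7] [ 0.5347 -0.0789  0.113 ]
scene volume_top 0.61 [166.7 226.5] [ 0.6154 -0.1568  0.115 ]
scene volume_top 0.5 [228.4 253.5] [ 0.6886 -0.0431  0.115 ]
scene radio 0.88 [229.  252.7] [ 0.5461 -0.0645  0.    ]
scene radio 0.71 [164.  229.3] [ 0.4641 -0.2169  0.    ]
scene mug 0.95 [348.6 235.4] [0.4878 0.1893 0.    ]
scene weight 0.66 [ 91.2 269. ] [ 0.5946 -0.3253  0.    ]
scene box 0.58 [216.4 207. ] [ 0.3722 -0.1126 -0.    ]
```

View pics/top1.png

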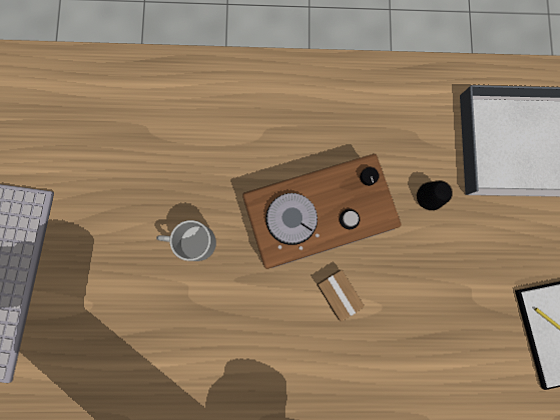

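View pics/scene1.png

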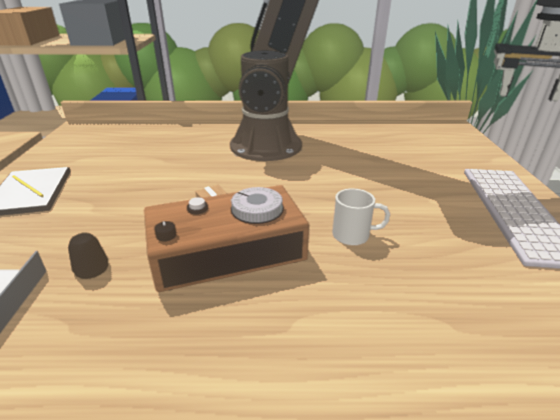

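The top view shows the dial at (293,217), with its pointer towards the right-hand dot at (318,236). The middle dot is at (301,248), the key at (350,218), the volume knob at (370,176), the mug at (190,240) and the weight at (434,195). The scene view agrees. The measured offsets give a radio yaw of about 18°. I'll close the fingers and move over the far side of the dial.

carry_out --deltas '[[[0.865, 0.775, 0, 0, -1], [0.865, 0.775, 0, 0, -1], [0.865, 0.775, 0, 0, -1], [0.865, 0.775, 0, 0, -1], [0.865, 0.775, 0, 0, -1]]]'

```text
clock: 1.3
tool_pos: [0.3534, 0.4167, 0.227]
orientation: [-180.0, 0.0, -21.7]
force: [-0.4, 0.6, 0.1]
opening: 0.0528
gripper_force: 0.0
```

carry_out --deltas '[[[0.865, 0.775, 0, 0, -1], [0.865, 0.775, 0, 0, -1], [0.865, 0.775, 0, 0, -1], [0.865, 0.775, 0, 0, -1], [0.865, 0.775, 0, 0, -1]]]'

```text
clock: 1.8
tool_pos: [0.4569, 0.209, 0.227]
orientation: [-180.0, -0.0, -21.7]
force: [0.5, 0.9, 0.1]
opening: 0.0133
gripper_force: 0.0
```

carry_out --deltas '[[[0.86, 0.775, 0.1, -0.1157, -1], [0.86, 0.775, 0.1, -0.1157, -1], [0.86, 0.775, 0.1, -0.1157, -1], [0.86, 0.775, 0.1, -0.1157, -1], [0.86, 0.775, 0.1, -0.1157, -1]]]'

```text
clock: 2.3
tool_pos: [0.554, 0.0147, 0.208]
orientation: [-180.0, -0.1, 16.3]
force: [0.9, 1.5, 0.2]
opening: 0.0003
gripper_force: 0.0
```

```bash
python3 - <<'E'
from h import *
look("wrist",["dial_top","key_top","volume_top"],"w1")
look("top",["dial_top","key_top","volume_top"]);look("scene",["dial_top","key_top"])
o=ctrl.get_obs();print({k:np.round(o[k],4) for k in("clock","tool_pos","orientation","force","joint_pos")})
E
```

```text
wrist dial_top 0.91 [288.3 253.5] [ 0.529  -0.0042  0.117 ]
wrist key_top 0.71 [421.5 287.6] [ 0.5287 -0.1198  0.113 ]
wrist volume_top 0.83 [514.7 203.5] [ 0.6161 -0.1585  0.115 ]
top dial_top 0.78 [291.4 216.6] [ 0.5288 -0.0052  0.117 ]
top dial_top 0.54 [369.7 172. ] [ 0.6202 -0.1602  0.117 ]
top key_top 0.75 [350.4 216.8] [ 0.5306 -0.1212  0.113 ]
top volume_top 0.85 [371.  171.7] [ 0.6213 -0.1634  0.115 ]
scene dial_top 0.77 [255.6 200.6] [ 0.5337 -0.0072  0.117 ]
scene key_top 0.55 [255.3 197.4] [ 0.5153 -0.0087  0.113 ]
scene key_top 0.48 [194.9 203.2] [ 0.5364 -0.1225  0.113 ]
{'clock': np.float64(2.85), 'tool_pos': array([0.5532, 0.0173, 0.2081]), 'orientation': array([-1.799947e+02, -3.190000e-02,  1.609210e+01]), 'force': array([-0.4257,  0.0967,  0.1344]), 'joint_pos': array([ 2.20719e+01,  9.88550e+00, -1.64053e+01, -2.20000e-03,
       -6.36770e+01,  8.40212e+01])}
```

View pics/w1.png

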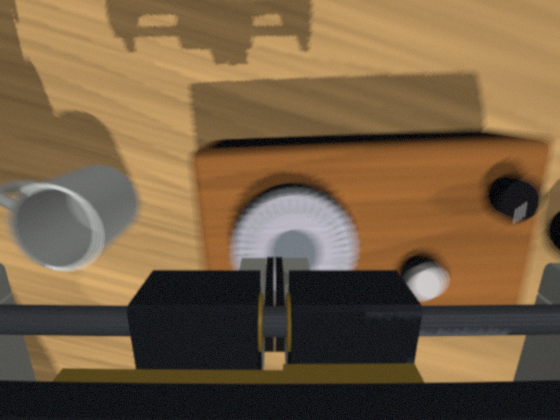

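The wrist view shows the dial centred at about (292,247), the key at (425,280) and the volume knob at (514,200). The three views agree on the dial at (0.530, -0.005). Next I descend to a point 31 mm off the axis on the far side.

carry_out --deltas '[[[0.0165, 0.075, 0.2, 0, -1], [0.0165, 0.075, 0.4, 0, -1], [0.0165, 0.075, 0.42, 0, -1], [0.0165, 0.075, 0.42, 0, -1], [0.0165, 0.075, 0.42, 0, -1]]]'

```text
clock: 3.35
tool_pos: [0.5619, 0.0035, 0.1258]
orientation: [180.0, -0.1, 16.1]
force: [0.9, 0.2, 0.4]
opening: 0.0001
gripper_force: 0.0
```

carry_out --deltas '[[[0, 0, 0.015, 0, -1], [0, 0, 0.03, 0, -1], [0, 0, 0.04, 0, -1], [0, 0, 0.04, 0, -1], [0, 0, 0.04, 0, -1]]]'

```text
clock: 3.85
tool_pos: [0.5611, 0.003, 0.1163]
orientation: [180.0, -0.1, 16.0]
force: [0.7, 0.9, 3.4]
opening: 0.0007
gripper_force: 1.3
```

carry_out --deltas '[[[0, 0, 0.005, 0, -1], [0, 0, 0.01, 0, -1], [0, 0, 0.01, 0, -1]]]'

```text
clock: 4.15
tool_pos: [0.5612, 0.003, 0.1141]
orientation: [180.0, -0.1, 16.0]
force: [1.1, 0.8, 5.3]
opening: 0.0004
gripper_force: 2.8
```

carry_out --deltas '[[[-0.0004, 0.0112, 0.003, 0.0111, -1], [-0.0016, 0.0223, 0.003, 0.0222, -1], [-0.0035, 0.0333, 0.003, 0.0333, -1], [-0.0062, 0.0441, 0.003, 0.0444, -1], [-0.0096, 0.0547, 0.003, 0.0556, -1]]]'

```text
clock: 4.65
tool_pos: [0.5621, -0.0082, 0.1136]
orientation: [180.0, -0.0, -4.1]
force: [-0.2, -0.3, 6.6]
opening: 0.0003
gripper_force: 3.1
```

carry_out --deltas '[[[-0.0004, 0.0112, 0, 0.0111, -1], [-0.0016, 0.0223, 0, 0.0222, -1], [-0.0035, 0.0333, 0, 0.0333, -1], [-0.0062, 0.0441, 0, 0.0444, -1], [-0.0062, 0.0441, 0, 0.0444, -1]]]'

```text
clock: 5.15
tool_pos: [0.5599, -0.0176, 0.1135]
orientation: [180.0, -0.0, -20.1]
force: [0.6, -1.0, 6.5]
opening: 0.0003
gripper_force: 3.1
```

```bash
python3 - <<'E'
from h import *
s=look("top",["dial_top"],"t2")
c=s["color"][170:270,230:400];cv2.imwrite("pics/t2c.png",cv2.resize(cv2.cvtColor(c,cv2.COLOR_RGB2BGR),None,fx=4.5,fy=4.5,interpolation=2))
print(ctrl.get_obs()["force"])
E
```

```text
top dial_top 0.83 [294.9 217.6] [ 0.5269 -0.0121  0.117 ]
[-0.92375081 -1.69301981  5.63620848]
```

View pics/t2c.png

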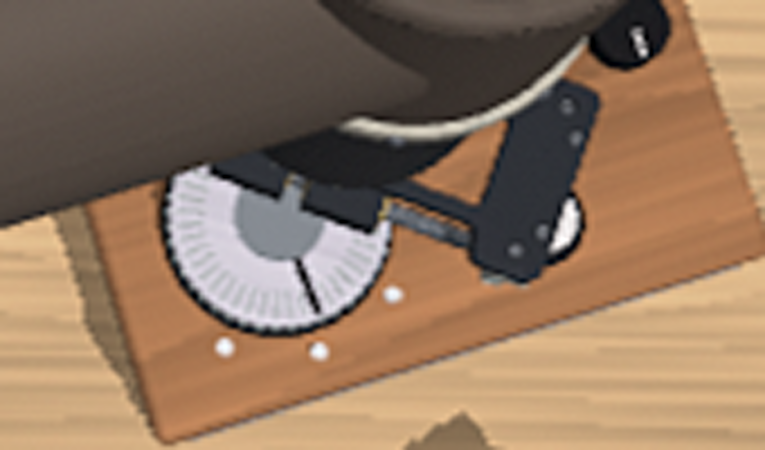

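The pointer line (enlarged crop: from the dial centre near (280,222) towards (315,310)) now points at the middle dot at (318,350). I'll lift straight off and go above the key.

carry_out --deltas '[[[0, 0, -0.05, 0, -1], [0, 0, -0.2, 0, -1], [0.0365, 0.3, -0.25, 0, -1], [0.0365, 0.537, -0.25, 0, -1], [0.0365, 0.537, -0.25, 0, -1]]]'

```text
clock: 5.75
tool_pos: [0.5279, -0.1233, 0.1636]
orientation: [180.0, 0.1, -20.1]
force: [0.8, 0.3, 0.1]
opening: 0.0009
gripper_force: 0.0
```

```bash
python3 - <<'E'
from h import *
s=look("wrist",["dial_top","key_top","volume_top"],"w2")
o=ctrl.get_obs();print({k:np.round(o[k],4) for k in("clock","tool_pos","orientation","force")})
E
```

```text
wrist dial_top 0.71 [113.1 296.3] [ 0.527  -0.0067  0.117 ]
wrist key_top 0.9 [268.2 238.1] [ 0.5292 -0.1194  0.113 ]
wrist volume_top 0.87 [282.7  78.5] [ 0.6167 -0.1607  0.115 ]
{'clock': np.float64(5.95), 'tool_pos': array([ 0.53  , -0.1202,  0.1631]), 'orientation': array([-1.799978e+02,  2.360000e-02, -2.002220e+01]), 'force': array([1.1485, 0.8256, 1.2655])}
```

View pics/w2.png

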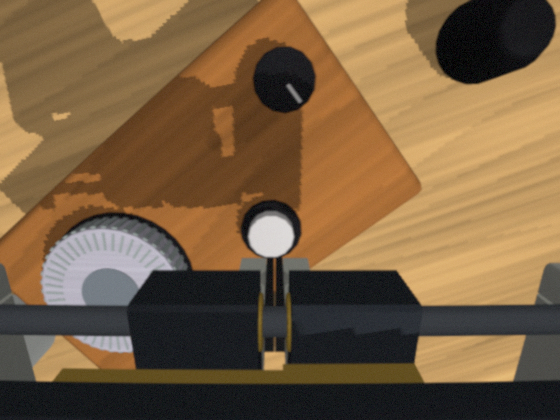

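The wrist view shows the key face at (270,235), straight under the tips. The network puts it at (0.529,-0.119), within 1 mm of the TCP. Next I press it.

carry_out --deltas '[[[0, 0, 0.12, 0, -1], [0, 0, 0.2, 0, -1], [0, 0, 0.225, 0, -1], [0, 0, 0.24, 0, -1], [0, 0, 0.25, 0, -1]]]'

```text
clock: 6.45
tool_pos: [0.5307, -0.1198, 0.1134]
orientation: [-180.0, -0.0, -19.9]
force: [0.1, 0.7, 0.5]
opening: 0.0004
gripper_force: 0.0
```

carry_out --deltas '[[[0, 0, 0.008, 0, -1], [0, 0, 0.016, 0, -1], [0, 0, 0.024, 0, -1], [0, 0, 0.03, 0, -1], [0, 0, 0.03, 0, -1]]]'

```text
clock: 6.95
tool_pos: [0.5308, -0.1201, 0.1076]
orientation: [-180.0, -0.1, -20.0]
force: [0.7, 3.5, 4.9]
opening: 0.0005
gripper_force: 2.3
```

carry_out --deltas '[[[0, 0, 0.005, 0, -1], [0, 0, 0.009, 0, -1], [0, 0, 0.009, 0, -1]]]'

```text
clock: 7.25
tool_pos: [0.5308, -0.1202, 0.107]
orientation: [-180.0, -0.1, -19.9]
force: [-2.5, 5.7, 15.6]
opening: 0.0002
gripper_force: 7.9
```

The force jumped to 15 N with hardly any further travel, so the key is at its stop. I'll release it and rise clear.

carry_out --deltas '[[[0, 0, -0.03, 0, -1], [0, 0, -0.1, 0, -1], [0, 0, -0.3, 0, -1], [0, 0, -0.5, 0, -1], [0, 0, -0.5, 0, -1]]]'

```text
clock: 7.75
tool_pos: [0.5327, -0.121, 0.2107]
orientation: [-179.9, -0.5, -19.9]
force: [0.6, -0.4, -0.3]
opening: 0.0008
gripper_force: 0.0
```

carry_out --deltas '[[[-0.2, 0.2, -0.2, 0, -1], [-0.4, 0.4, -0.2, 0, -1], [-0.5, 0.6, -0.2, 0, -1], [-0.5, 0.8, -0.2, 0, -1], [-0.5, 0.8, -0.2, 0, -1]]]'

```text
clock: 8.25
tool_pos: [0.3781, -0.2394, 0.2455]
orientation: [180.0, -0.0, -20.2]
force: [0.5, 0.3, 0.6]
opening: 0.0004
gripper_force: 0.0
```

```bash
python3 - <<'E'
from h import *
s=look("top",["dial_top","key_top","volume_top"],"t3")
c=s["color"][140:280,230:400];cv2.imwrite("pics/t3c.png",cv2.resize(cv2.cvtColor(c,cv2.COLOR_RGB2BGR),None,fx=4,fy=4,interpolation=2))
o=ctrl.get_obs();print({k:np.round(o[k],4) for k in("clock","tool_pos","force")})
E
```

```text
top dial_top 0.94 [293.7 215. ] [ 0.532  -0.0097  0.117 ]
top key_top 0.67 [350.8 218.3] [ 0.5276 -0.122   0.113 ]
top volume_top 0.71 [370.  174.2] [ 0.6162 -0.1613  0.115 ]
{'clock': np.float64(8.45), 'tool_pos': array([ 0.3815, -0.2365,  0.245 ]), 'force': array([-0.1028,  0.7469,  0.0924])}
```

View pics/t3c.png

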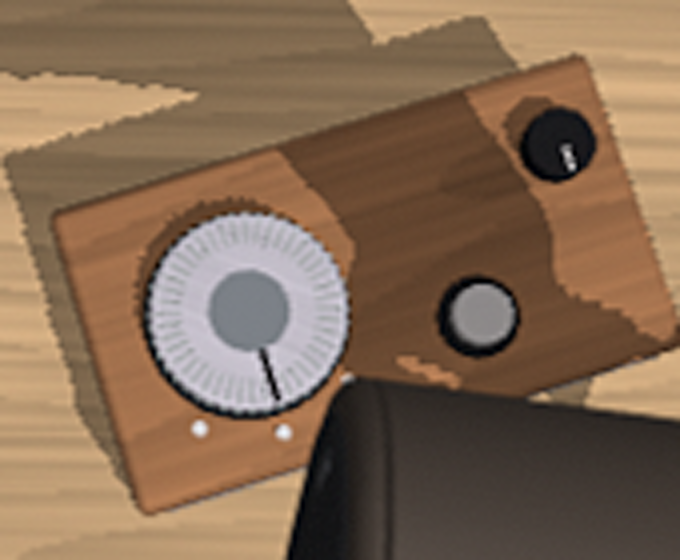

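The pointer line ends at (278,398) in the enlarged crop, straight at the middle dot at (284,432). The key is up, and the radio and volume knob have not moved. I'm handing the job in.

```bash
python3 -c "
from plant import ctrl
print(ctrl.close_job())"
```

```text
the job is handed in; nothing more can be done
None
```

The dial is one click on with its pointer at the middle dot, the key was pressed to its stop and came back up, the radio and volume knob look unmoved in the final top view, and the job was handed in at about 8.5 s; no verdict was returned.

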